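# Slide the work board home on its rails and latch it

## Task

With a fingertip, push the plywood work board along its two aluminium rails until you feel it drop fully into its locating notches, then push the red swing latch square across the board to lock it down. Only push: do not pick up or tip the board, leave the other things on the bench where they are, and finish with the hand clear.

Things in the scene. Friction and masses are not known exactly. Their poses are not given: they have to be found in the camera images.
- fixture: Grey base plate 350 x 190 x 12 mm with two aluminium rails along its x axis, fixed in a new place each time. Origin: centre of its underside, on the bench; z up; the board slides to +x. Rail tracks: x -170 to +170 mm, tops 32 mm above the bench, 50 to 82 mm either side of the centre line; between them a free channel 20 mm deep, open at both ends. Guide walls outside the tracks are 46 mm high
- home (a point): where the board's origin lies once it has dropped home: x = +80, y = 0, z = 26 mm in the fixture's frame, axes as the fixture's. The board's ends are then level with the yellow marks on the guide walls. The notches in the tracks are 8 mm deep and 24 mm long, 6 mm longer than the board's feet; there is no other end stop
- board: Loose plywood board 150 mm (x, along the rails) x 160 x 16 mm, about 0.55 kg, on four steel feet 6 mm high; brass sheet clamped on top; upright dark wooden peg, 22 mm across, 34 tall, on the centre line 45 mm behind its middle. Origin: its centre, level with the undersides of the feet; axes as the fixture's. Panel 6 to 22 mm above the origin. Slides with a few newtons
- board_rear (a point): centre of the board's rear (-x) edge face, 75 mm behind the board's origin and 14 mm above it; push here to +x. On the rails the board's origin is 32 mm above the bench, panel 38 to 54 mm; at home all feet drop at once and it sinks 6 mm, panel 32 to 48 mm, and the notch walls stop it. It starts 85 to 165 mm short of home and drops nowhere else
- latch (a joint): angle of the red latch arm about its upright pivot (rad). 0: arm along the fixture's +x, beside the rail; grows counter-clockwise seen from above; 1.571 (end stop): square across the board, along the fixture's +y. Starts at -0.4 to 0.05. Stays where left; moves with 1 to 2 N at the knob. Arm 16 mm wide, 51.5 to 59.5 mm above the bench: it clears the board only once that has dropped
- latch_knob (a point): middle of the upright red knob on the latch arm's end, 62 mm from the pivot axis: 16 mm across, from 59.5 to 93.5 mm above the bench; this point is 76.5 mm above the bench
- latch_pivot (a point): latch pivot axis at the height of the arm's underside, 51.5 mm above the bench; fixed at x = +80, y = -104 mm of the fixture, outside the guide wall on its -y side
- doming_punch: upright brass cylinder (bystander), 36 mm across, 60 mm tall; origin at the centre of its underside
- bench_block: square steel bench block (bystander), 60 x 60 x 25 mm; origin at the centre of its underside
- ring_blank: copper ring blank lying flat (bystander), 44 mm outside, 20 mm tall; origin at the centre of its underside
- tub: white screw-top tub with a blue band (bystander), 90 mm across, 110 mm tall; origin at the centre of its underside
- bowl: clear glass bowl (bystander), 120 mm across, 60 mm tall; origin at the centre of its underside
- mallet: wooden mallet lying down (bystander), 250 mm long, handle to its -x; origin under its middle
- burnisher: wood-handled burnisher lying down (bystander), 180 mm long, handle to its -x; origin under its middle
There are look-alikes about, which are no part of the job. What is shaped like the board but green or orange is not meant.

How it is judged (in metres and radians):
On the way, in this order (a step that is already met when the one before it is completed fails the run):
1. the board has dropped into its notches while the latch is still open (x of board in the frame of fixture between 0.074 and 0.086 m and z of board in the frame of fixture below 0.0285 m and angle between board's own z axis and vertical below 0.03 rad and value of joint latch below 0.7 rad), for 0.2 s.
2. the latch is pushed across the seated board (x of board in the frame of fixture between 0.074 and 0.086 m and z of board in the frame of fixture below 0.0285 m and angle between board's own z axis and vertical below 0.03 rad and value of joint latch above 1.42 rad), for 0.2 s.
At the end, for the whole second after the job is handed in: The board rests in all four notches (origin within 6 mm of home along the rails, no more than 2.5 mm above its seated height, tilted under 0.03 rad), at rest; the latch is within 0.15 rad of square across it; every other thing is within 30 mm of where it stood (all of step 2 and linear speed of board below 0.02 m/s and distance of each of doming_punch, bench_block, ring_blank, tub, bowl, mallet, burnisher from where it was at the start of the episode below 0.03 m); the robot touches nothing.
It fails at once if the board is lifted off its rails (z of board in the frame of fixture above 0.042 m).
It fails at once if the board is tipped (angle between board's own z axis and vertical above 0.15 rad).
It fails at once if another thing on the bench is disturbed (distance of any of doming_punch, bench_block, ring_blank, tub, bowl, mallet, burnisher from where it was at the start of the episode above 0.03 m).
It also fails if it takes over 51 s, if anything falls off the work surface, if the arm or the gripper's body presses on something with over 40 N, if the wrist force passes 120 N, or if a joint passes its speed limit or range.

## Robot

A 6-joint arm with a two-finger parallel gripper is mounted at the origin on the work surface. World frame = base frame: x ahead of the robot, y to its left, z up, the work surface at z = 0. Lengths are in m, angles in degrees, forces in N, time in s.
With the tool pointing down it reaches from about 0.3 to 0.75 m from the base axis. Payload 8.5 kg.
Tool frame: the origin (TCP) lies between the finger pads; the fingertips stand 14 mm ahead of it and the grasp point (between the pads) lies 5 mm behind it (bot.tips_ahead is the distance from the TCP to the fingertips, in m); x points along the fingers, y is the direction in which the jaws open and shut, and the axes are right-handed (so a half turn about x gives the same grasp; the last joint's range is limited). The gripper opens to 88 mm and grips with 3 to 60 N. Pads are 18 mm wide; open, the fingers measure 123 mm over their backs; the gripper's body (75 mm by 187 mm) begins 45 mm behind the grasp point.
Start: joints at [-80.747, 21.807, 74.336, -0, 83.858, -12.336], TCP at [0.202, -0.511, 0.253] pointing down, gripper open.
Joint ranges: [-178.18, 178.18], [-50.72, 133.34], [12.68, 142.11], [-81.47, 261.47], [9.98, 163.14], [-165.26, 165.26]. Speed limits (degrees/s): [136.94, 136.94, 180, 180, 180, 180].

## Interface

Orientations are given as [roll, pitch, yaw] about the fixed x, y, z axes, in that order (R = Rz(yaw) Ry(pitch) Rx(roll)).
In Python, from bench import bot, get_image, get_calibration gives the robot as it stands.
- The arm moves only by the tool play_rows, never from a script. Its argument "rows" is a list that holds one entry, the list of rows, each a list of 7 numbers: the finger opening in m, from 0 to 0.0881, then the shift along the world's x, y, z in m, then the turn, a rotation vector about the world's x, y, z in degrees. A call has 1 to 8 rows; each row is the pose to reach, as a shift and turn from the pose commanded when the call began; what a row does not reach only later rows make up. A row lasts 1/10 s, in which the tool goes at most 50 mm and 8.59 degrees, less where a joint would pass 70% of its speed; a pose out of reach is approached as far as the arm can. A call with a gripper value outside its range is refused whole. The fingers move at their own pace and stop on an object; the grip force is fixed at half the most. Time passes only in rows, so rows that repeat a pose let the fingers close. It gives the time, the measured TCP pose, the force and the opening at its end, in the units of the state.
- bot.sense(): the state, without advancing time (a new reading comes with each control period).
- get_image(name): name is "scene" or "top" or "wrist"; returns (picture, depth): 384x512x3 uint8, red, green, blue; 384x512 float32, m along the optical axis (not along the pixel's ray), 0 where there is no reading.
- get_calibration(name): a dict with "fx", "fy", "cx", "cy" (pixels), "origin" and "attitude" of the camera in the world. Camera axes: x right, y down, z forward; pixel columns grow to the right and rows downward; lengths in m; the calibration is good to about 2 mm. A picture is of the moment at which its call begins: read the wrist's pose just before it. get_calibration takes no time and is no camera call; for the wrist camera it gives the pose at the moment of the call.
- bot.hand_in(): hands the job in, once; it reports no verdict.
The state is a dict: "time": time; "joint_positions": joint angles; "qvel": joint speeds; "tau": joint torques, N m; "tool_pos": TCP position; "orientation": TCP orientation; "wrist_force": force on the tool from outside, world axes, zero at the start; "torque": the same for the moment, N m; "width": finger opening in m.
Only numpy, scipy, OpenCV 4.12 (cv2) and the standard library are available. Lean on these libraries where they do the work, as an engineer would, in place of code of your own. Each camera call takes 0.05 s, during which the arm holds its last target. There are 200 camera calls.

## Working session

There is one attempt and no reset: what is moved stays moved. The work goes in short steps, Python scripts to look and compute and a tool call to move; the robot and the scene stay as the last step left them, time stands still between calls to the robot, and variables do not carry over. Pictures are saved under pics/ and viewed, about 8 in all and at most 12, crops included, and the job is handed in when it is done.

Besides the shell and the picture viewer there is one more tool, called after "Call:" as name(argument=value, ...) on one line, values as JSON. play_rows: Moves the arm, as the interface text tells. Its arguments: {"type":"object","properties":{"rows":{"type":"array"}},"required":["rows"]}

```bash
mkdir -p pics; ls; python3 - <<'E'
from bench import bot,get_image,get_calibration
import cv2,numpy as np
s=bot.sense();print(s['time'],s['tool_pos'],s['orientation'],s['width'],s['wrist_force'])
for n in ('top','scene'):
    p,d=get_image(n);cv2.imwrite(f'pics/{n}0.png',p[:,:,::-1]);np.savez(f'{n}0.npz',p=p,d=d,**{k:v for k,v in get_calibration(n).items()})
    print(get_calibration(n))
E
```

```text
pics
0.0 [ 0.20233192 -0.51115311  0.25211216] [-102.04417754   89.91387498   99.54615199] 0.08819544680982411 [-0.44401693  0.70741375  0.53418501]
{'fx': 499.49883254951675, 'fy': 499.49883254951675, 'cx': 253.42377905428123, 'cy': 189.88484346581424, 'origin': array([0.41215531, 0.01497475, 1.91793217]), 'attitude': array([-176.25764775,   -0.1860276 ,  -90.13906504])}
{'fx': 430.1858249884306, 'fy': 430.1858249884306, 'cx': 251.6448132748941, 'cy': 191.3823705040051, 'origin': array([1.11481589, 1.00764703, 0.9307838 ]), 'attitude': array([-125.61228889,    0.84070434,  148.61165193])}
```

View pics/top0.png

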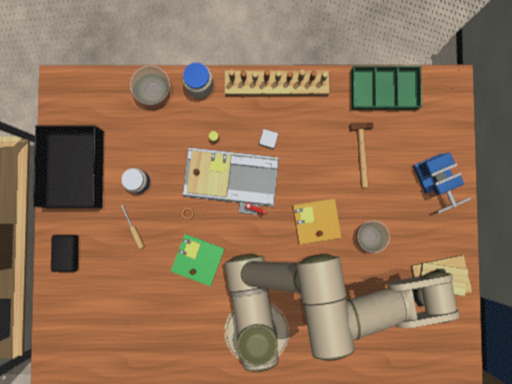

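View pics/scene0.png

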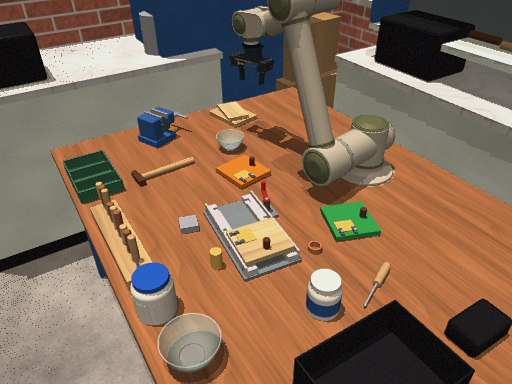

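The top view shows the fixture at about px (231,178). The board is on its left half, the latch is at (255,209), and fixture +x points right in the image (world -y). I'll enlarge that area and do a rough localisation.

```bash
cat > h.py <<'E'
import numpy as np,cv2
from scipy.spatial.transform import Rotation as R
from bench import bot,get_image,get_calibration
def ray(c,u,v,z):
    "pixels -> world points on plane height z"
    u,v=np.atleast_1d(u).astype(float),np.atleast_1d(v).astype(float)
    d=np.stack([(u-c['cx'])/c['fx'],(v-c['cy'])/c['fy'],np.ones_like(u)],1)@R.from_euler('xyz',c['attitude'],degrees=True).as_matrix().T
    o=np.array(c['origin']);return o+d*((z-o[2])/d[:,2])[:,None]
def cloud(c,dep):
    v,u=np.indices(dep.shape);d=np.stack([(u-c['cx'])/c['fx'],(v-c['cy'])/c['fy'],np.ones(dep.shape)],-1)*dep[...,None]
    return d@R.from_euler('xyz',c['attitude'],degrees=True).as_matrix().T+np.array(c['origin'])
E
python3 - <<'E'
from h import *
z=np.load('top0.npz');p=z['p']
cv2.imwrite('pics/topcrop.png',cv2.resize(p[120:230,165:300],None,fx=5.5,fy=5.5,interpolation=cv2.INTER_CUBIC)[:,:,::-1])
for n,u,v in [('rearL',189,149),('rearR',183,197),('frontL',278,157),('frontR',273,206),('peg',196,172),('redknob',263,211),('pivot',247,208),('block',269,138),('punch',213,136),('tub',134,180),('ring',188,213)]:
    print(n,ray(z,u,v,.04)[0].round(3))
h=cv2.cvtColor(p,cv2.COLOR_RGB2HSV);m=((h[...,0]<6)|(h[...,0]>174))&(h[...,1]>170)&(h[...,2]>110)
v,u=np.nonzero(m);k=(u>230)&(u<285)&(v>195)&(v<222);print(list(zip(u[k],v[k]))[:60])
E
```

```text
rearL [0.691 0.252 0.04 ]
rearR [0.509 0.274 0.04 ]
frontL [ 0.659 -0.085  0.04 ]
frontR [ 0.474 -0.065  0.04 ]
peg [0.603 0.225 0.04 ]
redknob [ 0.455 -0.027  0.04 ]
pivot [0.467 0.033 0.04 ]
block [ 0.732 -0.051  0.04 ]
punch [0.74  0.161 0.04 ]
tub [0.573 0.459 0.04 ]
ring [0.449 0.254 0.04 ]
[(np.int64(251), np.int64(206)), (np.int64(252), np.int64(206)), (np.int64(251), np.int64(207)), (np.int64(252), np.int64(207)), (np.int64(253), np.int64(207)), (np.int64(254), np.int64(207)), (np.int64(255), np.int64(207)), (np.int64(250), np.int64(208)), (np.int64(251), np.int64(208)), (np.int64(252), np.int64(208)), (np.int64(253), np.int64(208)), (np.int64(254), np.int64(208)), (np.int64(255), np.int64(208)), (np.int64(256), np.int64(208)), (np.int64(257), np.int64(208)), (np.int64(258), np.int64(208)), (np.int64(259), np.int64(208)), (np.int64(260), np.int64(208)), (np.int64(253), np.int64(209)), (np.int64(254), np.int64(209)), (np.int64(255), np.int64(209)), (np.int64(256), np.int64(209)), (np.int64(257), np.int64(209)), (np.int64(258), np.int64(209)), (np.int64(259), np.int64(209)), (np.int64(260), np.int64(209)), (np.int64(261), np.int64(209)), (np.int64(262), np.int64(209)), (np.int64(255), np.int64(210)), (np.int64(256), np.int64(210)), (np.int64(257), np.int64(210)), (np.int64(258), np.int64(210)), (np.int64(259), np.int64(210)), (np.int64(260), np.int64(210)), (np.int64(261), np.int64(210)), (np.int64(262), np.int64(210)), (np.int64(257), np.int64(211)), (np.int64(258), np.int64(211)), (np.int64(259), np.int64(211)), (np.int64(260), np.int64(211)), (np.int64(261), np.int64(211)), (np.int64(262), np.int64(211)), (np.int64(259), np.int64(212)), (np.int64(260), np.int64(212)), (np.int64(261), np.int64(212)), (np.int64(262), np.int64(212)), (np.int64(262), np.int64(213)), (np.int64(263), np.int64(213)), (np.int64(264), np.int64(213))]
```

View pics/topcrop.png

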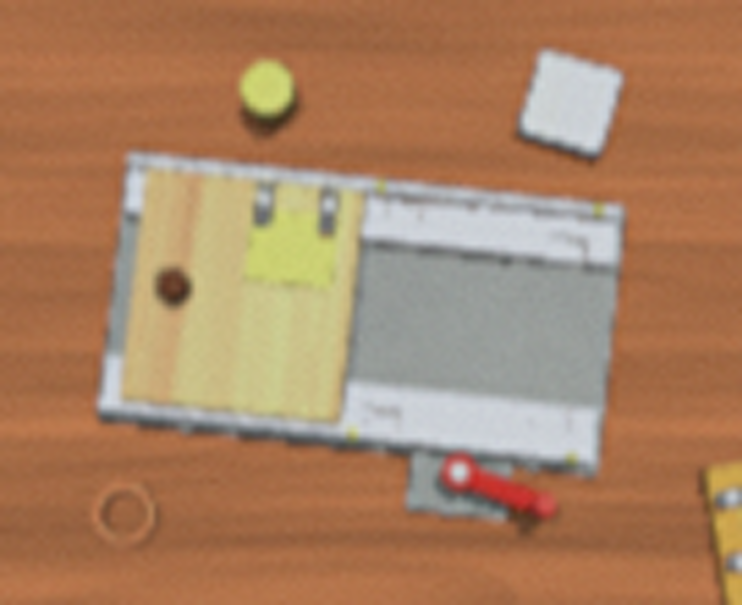

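```bash
python3 - <<'E'
from h import *
s=bot.sense();R0=R.from_euler('xyz',s['orientation'],degrees=True).as_matrix();print(R0.round(3))
yaw=np.radians(-95.5);fx=np.array([np.cos(yaw),np.sin(yaw),0]);fy=np.array([-fx[1],fx[0],0])
for t in (0,20):
  for sg in (1,-1):
    t_=np.radians(t);X=fx*np.sin(t_)-np.array([0,0,np.cos(t_)]);Y=sg*fy;T=np.stack([X,Y,np.cross(X,Y)],1)
    print(t,sg,R.from_matrix(T@R0.T).as_rotvec(degrees=True).round(1))
c=get_calibration('wrist');print(c, s['tool_pos']);print(R.from_euler('xyz',c['attitude'],degrees=True).as_matrix().round(2))
# coarse fixture mask from depth: height map check
z=np.load('top0.npz');P=cloud(z,z['d'])
for n,u,v in [('board',210,185),('peg',196,172),('base',250,180),('bench',290,180),('block',269,138),('punch',213,136),('tub',134,180)]:print(n,P[v,u].round(3))
E
```

```text
[[-0.     0.368 -0.93 ]
 [ 0.001 -0.93  -0.368]
 [-1.    -0.001 -0.   ]]
0 1 [-0.1 -0.1 62.9]
0 -1 [-1.000e-01  1.000e-01 -1.171e+02]
20 1 [-16.9  12.6  62.3]
20 -1 [ -14.4  -19.  -115.7]
{'fx': 281.75099319638474, 'fy': 281.75099319638474, 'cx': 256.64255390821745, 'cy': 191.87974227496622, 'origin': array([ 0.27320318, -0.48373686,  0.38404926]), 'attitude': array([ 1.62812418e+02,  4.42507050e-02, -6.84247426e+01])} [ 0.20233432 -0.51118611  0.2522128 ]
[[ 0.37 -0.89 -0.28]
 [-0.93 -0.35 -0.11]
 [-0.    0.3  -0.96]]
board [0.553 0.171 0.056]
peg [0.599 0.221 0.08 ]
base [0.575 0.021 0.014]
bench [ 0.575 -0.132  0.002]
block [ 0.735 -0.052  0.022]
punch [0.737 0.16  0.055]
tub [0.567 0.442 0.112]
```

Call:
play_rows(rows=[[[0, 0.024, 0.042, 0.03, 0, 0, 4], [0, 0.048, 0.085, 0.048, 0, 0, 8], [0, 0.072, 0.127, 0.048, 0, 0, 12], [0, 0.096, 0.17, 0.048, 0, 0, 16], [0, 0.12, 0.212, 0.048, 0, 0, 20], [0, 0.144, 0.255, 0.048, 0, 0, 24], [0, 0.168, 0.297, 0.048, 0, 0, 28], [0, 0.192, 0.34, 0.048, 0, 0, 32]]])

```text
time: 0.9
tool_pos: [0.3941, -0.1708, 0.3007]
orientation: [-100.2, 90.0, 133.6]
wrist_force: [1.4, -1.2, 0.3]
width: 0.0262
```

Call:
play_rows(rows=[[[0, 0.024, 0.042, 0, 0, 0, 4], [0, 0.048, 0.085, 0, 0, 0, 8], [0, 0.072, 0.127, 0, 0, 0, 12], [0, 0.096, 0.17, 0, 0, 0, 16], [0, 0.12, 0.212, 0, 0, 0, 20], [0, 0.144, 0.255, 0, 0, 0, 24], [0, 0.168, 0.297, 0, 0, 0, 28], [0, 0.196, 0.34, 0, 0, 0, 30.9]]])

```text
time: 1.7
tool_pos: [0.5893, 0.1683, 0.3005]
orientation: [-71.0, 90.0, -166.4]
wrist_force: [0.5, -0.2, 0.8]
width: 0.0004
```

Call:
play_rows(rows=[[[0, 0, 0, 0, 0, 0, 0], [0, 0, 0, 0, 0, 0, 0], [0, 0, 0, 0, 0, 0, 0]]])

```text
time: 2.0
tool_pos: [0.5885, 0.1654, 0.3007]
orientation: [-57.6, 90.0, -153.2]
wrist_force: [-0.1, -0.1, -0.1]
width: 0.0003
```

```bash
python3 - <<'E'
from h import *
s=bot.sense();print(s['time'],s['tool_pos'],s['orientation'],s['joint_positions'],s['wrist_force'])
c=get_calibration('wrist');p,d=get_image('wrist');cv2.imwrite('pics/w1.png',p[:,:,::-1]);np.savez('w1.npz',p=p,d=d,**c);print(c['origin'])
E
```

```text
2.0 [0.58854266 0.16538306 0.30072831] [ -57.57979485   89.97027897 -153.15252794] [ 4.61873554e+00  2.67555013e+01  5.83819485e+01 -1.12846941e-02
  9.48900623e+01  1.01905094e+01] [-0.09341863 -0.08250565 -0.10463746]
[0.59540395 0.24127528 0.43250257]
```

View pics/w1.png

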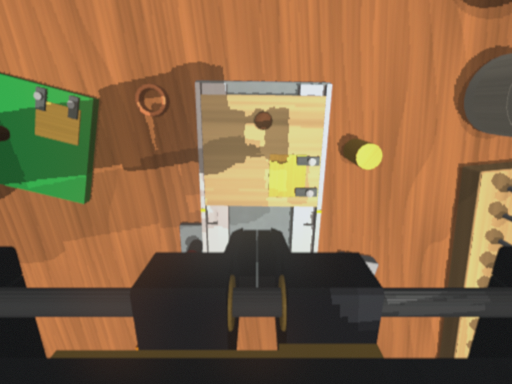

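```bash
python3 - <<'E'
from h import *
z=np.load('w1.npz');p=z['p']
print(cv2.resize(p[70:110,190:340],None,fx=1,fy=1).shape)
a=cv2.resize(p[70:225,185:340],None,fx=3.8,fy=3.8,interpolation=cv2.INTER_CUBIC)
cv2.imwrite('pics/w1c.png',a[:,:,::-1])
for n,u,v,h in [('fixRL',196,83,.046),('fixRR',331,84,.046),('bRL',200,95,.054),('bRR',328,95,.054),('bFL',203,206,.054),('bFR',323,207,.054),('mkL',205,209,.046),('mkR',318,210,.046),('peg',263,120,.088)]:
    print(n,ray(z,u,v,h)[0].round(4))
P=cloud(z,z['d']);
for u,v in [(230,150),(300,130),(263,120),(212,88),(260,90),(260,225)]:print(u,v,P[v,u].round(4))
E
```

```text
(40, 150, 3)
fixRL [0.5209 0.2747 0.046 ]
fixRR [0.6932 0.2566 0.046 ]
bRL [0.5252 0.2594 0.054 ]
bRR [0.6871 0.2435 0.054 ]
bFL [0.5059 0.1105 0.054 ]
bFR [0.6766 0.0922 0.054 ]
mkL [0.5062 0.1028 0.046 ]
mkR [0.6709 0.0851 0.046 ]
peg [0.6015 0.2227 0.088 ]
230 150 [0.5544 0.1863 0.0542]
300 130 [0.6495 0.2033 0.0532]
263 120 [0.6015 0.2227 0.0886]
212 88 [0.5385 0.2676 0.0322]
260 90 [0.6023 0.2598 0.0119]
260 225 [0.583  0.0542 0.0113]
```

View pics/w1c.png

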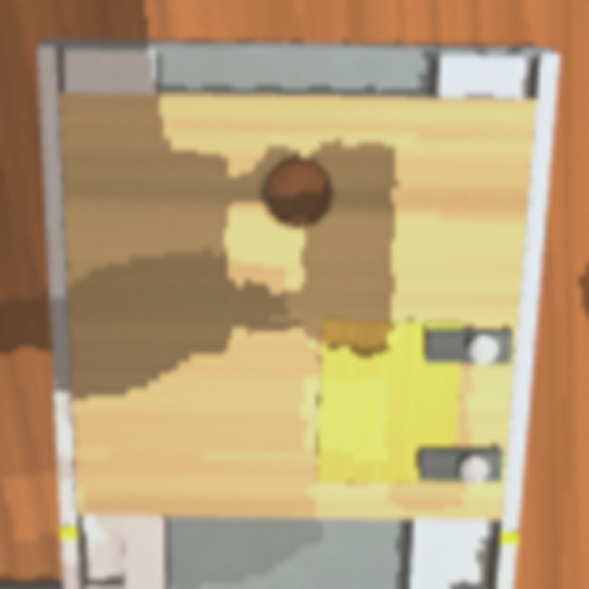

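```bash
python3 - <<'E'
from h import *
z=np.load('w1.npz')
q=lambda u,v,h:ray(z,u,v,h)[0]
F=[q(195.5,81.6,.046),q(331.8,83.7,.046)];B=[q(200.8,95,.054),q(325.8,95.8,.054)];C=[q(206.6,206,.054),q(316.6,206.6,.054)];M=[q(203.2,210.3,.046),q(319,211.6,.046)];peg=q(263,120,.088)
for n,a in zip('FBCM',(F,B,C,M)): print(n,np.round(a,4).tolist(),'len',np.linalg.norm(a[1]-a[0]).round(4),'mid',np.mean(a,0).round(4),'ang',np.degrees(np.arctan2(*(a[1]-a[0])[1::-1])).round(2))
m=[np.mean(a,0) for a in (F,B,C,M)]
for i,j in((0,3),(1,2)):
  d=m[j]-m[i];print('axis',np.degrees(np.arctan2(d[1],d[0])).round(2),np.linalg.norm(d).round(4))
d=m[3]-m[0];yaw=np.arctan2(d[1],d[0]);yaw=np.radians((np.degrees(yaw)+np.degrees(np.arctan2(*(M[1]-M[0])[1::-1]))-90)/2)
fx=np.array([np.cos(yaw),np.sin(yaw),0]);fy=np.array([-fx[1],fx[0],0])
O=(m[0]+.175*fx+m[3]-.005*fx)/2;O[2]=0
f=lambda p:((p-O)@fx,(p-O)@fy)
print('yaw',np.degrees(yaw),'O',O,'fx',fx,'rear',f(m[1]),'front',f(m[2]),'mk',f(m[3]),'F',f(m[0]),'peg',f(peg))
print('pivot',O+.08*fx-.104*fy)
# red latch in top view
t=np.load('top0.npz');h=cv2.cvtColor(t['p'],cv2.COLOR_RGB2HSV);mm=((h[...,0]<6)|(h[...,0]>174))&(h[...,1]>170)&(h[...,2]>110)
v,u=np.nonzero(mm);k=(u>245)&(u<285)&(v>200)&(v<222);print('knob end',[np.round(f(x),3) for x in ray(t,[264],[212],.08)], 'pivot top',[np.round(f(x),3) for x in ray(t,[248.5],[205.5],.06)])
# rear pt approach
print('rearpt world',m[1]); 
E
```

```text
F [[0.5205, 0.2764, 0.046], [0.6942, 0.2569, 0.046]] len 0.1748 mid [0.6074 0.2666 0.046 ] ang -6.41
B [[0.5262, 0.2593, 0.054], [0.6843, 0.2428, 0.054]] len 0.1589 mid [0.6052 0.2511 0.054 ] ang -5.93
C [[0.511, 0.11, 0.054], [0.6675, 0.0937, 0.054]] len 0.1573 mid [0.5893 0.1018 0.054 ] ang -5.94
M [[0.5033, 0.101, 0.046], [0.6722, 0.0824, 0.046]] len 0.17 mid [0.5878 0.0917 0.046 ] ang -6.29
axis -96.39 0.176
axis -96.11 0.1501
yaw -96.34274426304947 O [0.58817379 0.09469503 0.        ] fx [-0.1104758  -0.99387881  0.        ] rear (np.float64(-0.15729152800133728), np.float64(-0.0003057875226321335)) front (np.float64(-0.007221368114406236), np.float64(0.0002918510232969936)) mk (np.float64(0.0029933100329630866), np.float64(-7.450266889643965e-05)) F (np.float64(-0.1729933100329631), np.float64(7.450266889636706e-05)) peg (np.float64(-0.12869817841083867), np.float64(-0.0009271887563784555))
pivot [0.47597233 0.02667421 0.        ]
knob end [array([ 0.139, -0.123])] pivot top [array([ 0.08 , -0.105])]
rearpt world [0.60524678 0.25105753 0.054     ]
```

Call:
play_rows(rows=[[[0, 0.007, 0.042, 0, -6.6, 0.7, -0.3], [0, 0.014, 0.083, 0, -13.2, 1.5, -0.5], [0, 0.021, 0.124, 0, -19.9, 2.2, -0.7], [0, 0.021, 0.124, -0.05, -19.9, 2.2, -0.7], [0, 0.021, 0.124, -0.1, -19.9, 2.2, -0.7], [0, 0.021, 0.124, -0.15, -19.9, 2.2, -0.7], [0, 0.021, 0.124, -0.2, -19.9, 2.2, -0.7], [0, 0.021, 0.124, -0.2, -19.9, 2.2, -0.7]]])

```text
time: 2.85
tool_pos: [0.6074, 0.2879, 0.0947]
orientation: [-2.3, 69.6, -98.5]
wrist_force: [-0.1, -0.2, -0.3]
width: 0.0005
```

Call:
play_rows(rows=[[[0, 0, 0, 0, 0, 0, 0], [0, 0, 0, 0, 0, 0, 0]]])

```text
time: 3.05
tool_pos: [0.6113, 0.2901, 0.1046]
orientation: [0.4, 70.1, -95.9]
wrist_force: [0.0, 1.0, 0.5]
width: 0.0004
```

```bash
python3 - <<'E'
from h import *
s=bot.sense();M=R.from_euler('xyz',s['orientation'],degrees=True).as_matrix();print(s['time'],s['tool_pos'],M.round(3).tolist(),s['wrist_force'])
c=get_calibration('wrist');p,d=get_image('wrist');cv2.imwrite('pics/w2.png',p[:,:,::-1]);np.savez('w2.npz',p=p,d=d,**c)
E
```

```text
3.05 [0.6113117  0.29011932 0.1045729 ] [[-0.035, 0.994, -0.104], [-0.338, -0.109, -0.935], [-0.94, 0.003, 0.34]] [0.02113909 1.02916668 0.50375015]
```

View pics/w2.png

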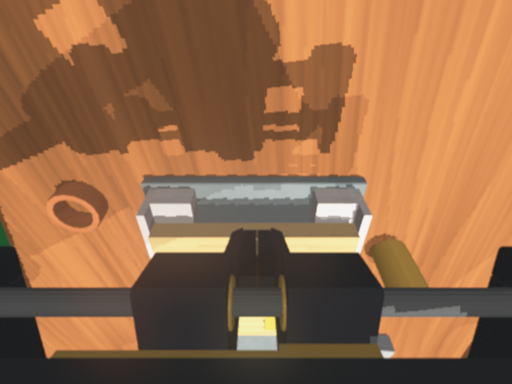

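The wrist view shows the finger centred at u≈258, with the fixture centre at about 255. It sits behind the board's rear edge (v≈225), so I'll descend and start pushing.

Call:
play_rows(rows=[[[0, 0, 0, -0.03, 0, 0, 0], [0, 0, 0, -0.0535, 0, 0, 0], [0, 0, 0, -0.0535, 0, 0, 0], [0, -0.001, -0.01, -0.0535, 0, 0, 0], [0, -0.002, -0.02, -0.0535, 0, 0, 0], [0, -0.003, -0.03, -0.0535, 0, 0, 0], [0, -0.004, -0.04, -0.0535, 0, 0, 0], [0, -0.004, -0.04, -0.0535, 0, 0, 0]]])

```text
time: 3.9
tool_pos: [0.6061, 0.2486, 0.0481]
orientation: [-0.3, 70.0, -96.7]
wrist_force: [0.5, 0.5, -1.4]
width: 0.0002
```

Call:
play_rows(rows=[[[0, 0, 0, 0, 0, 0, 0], [0, 0, 0, 0, 0, 0, 0]]])

```text
time: 4.1
tool_pos: [0.6058, 0.2501, 0.047]
orientation: [-0.5, 70.0, -96.7]
wrist_force: [0.7, -0.9, 0.7]
width: 0.0002
```

```bash
python3 - <<'E'
from h import *
s=bot.sense();print(s['time'],s['tool_pos'],s['orientation'],s['wrist_force'])
O=np.array([.588,.094,0]);y=np.radians(-96.2);fx=np.array([np.cos(y),np.sin(y),0]);fy=np.array([-fx[1],fx[0],0]);print('tcp fix',(s['tool_pos']-O)@fx,(s['tool_pos']-O)@fy)
p,d=get_image('scene');c=get_calibration('scene')
cv2.imwrite('pics/s2.png',cv2.resize(p[170:290,180:320],None,fx=5,fy=5,interpolation=cv2.INTER_CUBIC)[:,:,::-1])
E
```

```text
4.1 [0.60579076 0.25009666 0.04704757] [ -0.53114079  69.9549895  -96.74912264] [ 0.72543762 -0.88074566  0.67637043]
tcp fix -0.1571050390052262 0.0008283641163159051
```

View pics/s2.png

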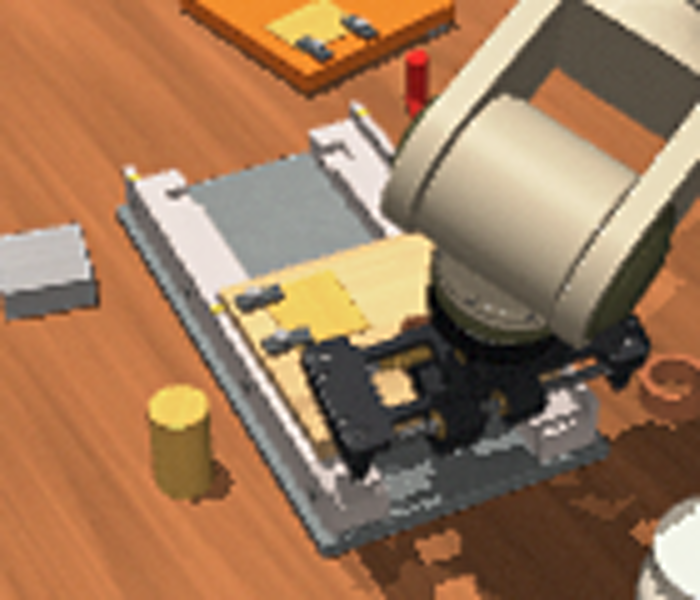

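Call:
play_rows(rows=[[[0, 0.001, 0.01, 0, 0, 0, 0], [0, 0.001, 0.01, 0.006, 0, 0, 0], [0, 0.001, 0.01, 0.006, 0, 0, 0], [0, 0, 0, 0.006, 0, 0, 0], [0, -0.001, -0.012, 0.006, 0, 0, 0], [0, -0.0026, -0.024, 0.006, 0, 0, 0], [0, -0.004, -0.036, 0.006, 0, 0, 0], [0, -0.005, -0.048, 0.006, 0, 0, 0]]])

```text
time: 4.95
tool_pos: [0.6007, 0.2009, 0.0533]
orientation: [-0.5, 70.0, -96.7]
wrist_force: [0.9, 2.2, -0.0]
width: 0.0003
```

Call:
play_rows(rows=[[[0, -0.0013, -0.012, 0, 0, 0, 0], [0, -0.0026, -0.024, 0, 0, 0, 0], [0, -0.004, -0.036, 0, 0, 0, 0], [0, -0.005, -0.048, 0, 0, 0, 0], [0, -0.0065, -0.06, 0, 0, 0, 0], [0, -0.0074, -0.068, 0, 0, 0, 0], [0, -0.008, -0.074, 0, 0, 0, 0], [0, -0.008, -0.074, 0, 0, 0, 0]]])

```text
time: 5.75
tool_pos: [0.5928, 0.1272, 0.0533]
orientation: [-0.5, 69.9, -96.8]
wrist_force: [-0.1, 1.1, -0.5]
width: 0.0004
```

```bash
cat >> h.py <<'E'
def st():
    s=bot.sense();O=np.array([.588,.094,0]);y=np.radians(-96.2);fx=np.array([np.cos(y),np.sin(y),0]);fy=np.array([-fx[1],fx[0],0]);t=s['tool_pos']
    print(s['time'],t,s['orientation'],'F',s['wrist_force'],'tcp fix',(t-O)@fx,(t-O)@fy,s['joint_positions'])
E
python3 -c "
from h import *
st();p,d=get_image('scene');cv2.imwrite('pics/s3.png',cv2.resize(p[170:290,180:320],None,fx=5,fy=5,interpolation=cv2.INTER_CUBIC)[:,:,::-1])"
```

```text
5.75 [0.59279948 0.12721825 0.05327531] [ -0.50862934  69.93429588 -96.76601041] F [-0.13354575  1.11410488 -0.51450118] tcp fix -0.03354229628609504 0.0011838541480698635 [  8.39368689  42.31227538  74.95242423 -20.70731611  69.47966
  23.12969115]
```

View pics/s3.png

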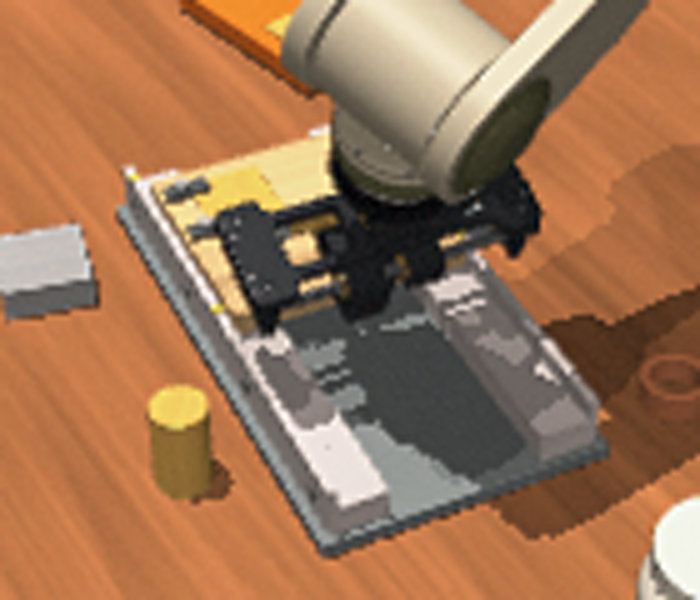

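Call:
play_rows(rows=[[[0, -0.0005, -0.004, 0, 0, 0, 0], [0, -0.001, -0.008, 0, 0, 0, 0], [0, -0.0013, -0.012, 0, 0, 0, 0], [0, -0.0017, -0.015, 0, 0, 0, 0], [0, -0.002, -0.018, 0, 0, 0, 0], [0, -0.0022, -0.02, 0, 0, 0, 0]]])

```text
time: 6.4
tool_pos: [0.5906, 0.1078, 0.0532]
orientation: [-0.5, 70.0, -96.7]
wrist_force: [0.3, 2.8, -0.2]
width: 0.0
```

Call:
play_rows(rows=[[[0, -0.0002, -0.002, 0, 0, 0, 0], [0, -0.0004, -0.004, 0, 0, 0, 0], [0, -0.0004, -0.004, 0, 0, 0, 0]]])

```text
time: 6.7
tool_pos: [0.5901, 0.1042, 0.0532]
orientation: [-0.5, 70.0, -96.7]
wrist_force: [-0.2, 3.2, 0.4]
width: 0.0007
```

Call:
play_rows(rows=[[[0, -0.0002, -0.002, 0, 0, 0, 0], [0, -0.0004, -0.004, 0, 0, 0, 0], [0, -0.0004, -0.004, 0, 0, 0, 0]]])

```text
time: 7.0
tool_pos: [0.59, 0.1033, 0.0532]
orientation: [-0.2, 70.3, -96.4]
wrist_force: [-0.1, 20.3, 0.9]
width: 0.0004
```

Force jumped to 20 N at the expected place, so the board has probably seated. I'll back off and check its height.

Call:
play_rows(rows=[[[0, 0.001, 0.006, 0, 0, 0, 0], [0, 0.004, 0.036, 0, 0, 0, 0], [0, 0.004, 0.036, 0.05, 0, 0, 0], [0, 0.004, 0.036, 0.1, 6.6, -0.7, 0], [0, 0.004, 0.036, 0.15, 13.3, -1.5, 0], [0, 0.004, 0.036, 0.2, 19.9, -2.2, 0], [0, 0.004, 0.036, 0.22, 19.9, -2.2, 0], [0, 0.004, 0.036, 0.22, 19.9, -2.2, 0]]])

```text
time: 7.8
tool_pos: [0.5946, 0.1351, 0.2768]
orientation: [86.9, 89.7, -9.3]
wrist_force: [0.5, 0.6, -1.0]
width: 0.0006
```

```bash
python3 - <<'E'
from h import *
st()
c=get_calibration('wrist');p,d=get_image('wrist');cv2.imwrite('pics/w3.png',p[:,:,::-1]);np.savez('w3.npz',p=p,d=d,**c)
t,td=get_image('top');tc=get_calibration('top');np.savez('top3.npz',p=t,d=td,**tc)
O=np.array([.588,.094,0]);y=np.radians(-96.2);fx=np.array([np.cos(y),np.sin(y),0]);fy=np.array([-fx[1],fx[0],0])
for z,c in ((d,c),):
  P=cloud(c,z);X=(P-O)@fx;Y=(P-O)@fy;Z=P[...,2]
  for x in (.01,.03,.07,.1,.13,.15):
    for yy in (-.05,0,.05):
      m=(abs(X-x)<.006)&(abs(Y-yy)<.008)&(z>0)&(Z<.12)
      print(x,yy,m.sum(),np.median(Z[m]).round(4) if m.sum() else None)
E
```

```text
7.8 [0.59461077 0.13506534 0.27676489] [86.9460613  89.74467472 -9.33895745] F [ 0.52229507  0.59947233 -1.04527136] tcp fix -0.04153910195511372 0.00213707576455977 [ 1.70647014e+00  2.70705305e+01  6.17118892e+01 -4.89238752e-02
  9.09669844e+01  7.99055626e+00]
0.01 -0.05 141 0.0473
0.01 0 165 0.0468
0.01 0.05 154 0.047
0.03 -0.05 94 0.0476
0.03 0 145 0.0806
0.03 0.05 95 0.0477
0.07 -0.05 90 0.0475
0.07 0 0 None
0.07 0.05 73 0.0477
0.1 -0.05 0 None
0.1 0 0 None
0.1 0.05 0 None
0.13 -0.05 0 None
0.13 0 0 None
0.13 0.05 0 None
0.15 -0.05 0 None
0.15 0 0 None
0.15 0.05 0 None
```

View pics/w3.png

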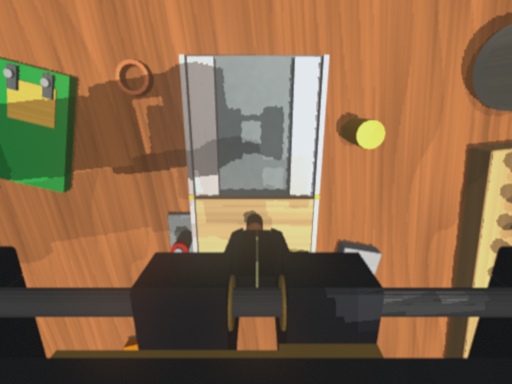

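Seated: board top reads 47.5 mm (about 54 before), and its rear edge is level with the yellow marks at v≈197. Next I'll plan the latch arc.

```bash
python3 - <<'E'
from h import *
st();s=bot.sense()
O=np.array([.588,.094,0]);y=np.radians(-96.2);fx=np.array([np.cos(y),np.sin(y),0]);fy=np.array([-fx[1],fx[0],0])
Pv=O+.08*fx-.104*fy
w=lambda a:Pv+.062*(np.cos(a)*fx+np.sin(a)*fy)
print('start',w(-.83)[:2], (w(-.83)-s['tool_pos'])[:2])
A=np.linspace(-.83,1.30,17)
for i in (0,8):
  print([np.r_[(w(a)-w(A[i]))[:2].round(4),j*5.3].tolist() for j,a in enumerate(A[i:i+9])])
t=np.load('top3.npz');h=cv2.cvtColor(t['p'],cv2.COLOR_RGB2HSV);m=((h[...,0]<6)|(h[...,0]>174))&(h[...,1]>150)&(h[...,2]>80)
v,u=np.nonzero(m);k=(u>240)&(u<275)&(v>198)&(v<220);print(k.sum(),(u[k].min(),u[k].max(),v[k].min(),v[k].max()) if k.sum() else '')
for hh in (.0595,.0935):
  Q=ray(t,u[k],v[k],hh)-O; print('x',(Q@fx).min().round(3),(Q@fx).max().round(3),'y',(Q@fy).min().round(3),(Q@fy).max().round(3))
E
```

```text
7.9 [0.59353275 0.13590562 0.27210513] [ -71.4584721    89.7743906  -167.66604256] F [ 0.48281794 -0.08921254 -0.60441182] tcp fix -0.042258046551660745 0.0009746112071860556 [ 1.78709209e+00  2.73169603e+01  6.20513260e+01 -4.12999605e-02
  9.08535113e+01  7.99412727e+00]
start [ 0.42596527 -0.01095655] [-0.16756748 -0.14686217]
[[0.0, 0.0, 0.0], [0.0053, -0.0063, 5.3], [0.0114, -0.0119, 10.6], [0.0182, -0.0166, 15.899999999999999], [0.0255, -0.0203, 21.2], [0.0333, -0.0231, 26.5], [0.0414, -0.0247, 31.799999999999997], [0.0496, -0.0253, 37.1], [0.0578, -0.0248, 42.4]]
[[0.0, 0.0, 0.0], [0.0081, 0.0016, 5.3], [0.0159, 0.0042, 10.6], [0.0233, 0.0079, 15.899999999999999], [0.0301, 0.0125, 21.2], [0.0363, 0.018, 26.5], [0.0417, 0.0242, 31.799999999999997], [0.0462, 0.0311, 37.1], [0.0498, 0.0386, 42.4]]
68 (np.int64(246), np.int64(265), np.int64(205), np.int64(213))
x 0.07 0.143 y -0.127 -0.102
x 0.07 0.142 y -0.128 -0.103
```

Call:
play_rows(rows=[[[0, -0.021, -0.018, 0, 0, 0, -8.3], [0, -0.042, -0.037, 0, 0, 0, -16.6], [0, -0.063, -0.055, 0, 0, 0, -25], [0, -0.084, -0.074, 0, 0, 0, -33.3], [0, -0.105, -0.092, 0, 0, 0, -41.6], [0, -0.126, -0.11, 0, 0, 0, -50], [0, -0.147, -0.129, 0, 0, 0, -58], [0, -0.168, -0.147, 0, 0, 0, -66]]])

```text
time: 8.7
tool_pos: [0.4244, -0.0111, 0.2712]
orientation: [-43.7, 89.7, 153.9]
wrist_force: [0.8, -0.5, 0.5]
width: 0.0003
```

Call:
play_rows(rows=[[[0, 0, 0, -0.03, 0, 0, -8.5], [0, 0, 0, -0.07, 0, 0, -17], [0, 0, 0, -0.11, 0, 0, -25.5], [0, 0, 0, -0.13, 0, 0, -34], [0, 0, 0, -0.13, 0, 0, -34], [0, 0, 0, -0.13, 0, 0, -34]]])

```text
time: 9.3
tool_pos: [0.4256, -0.0106, 0.1428]
orientation: [-39.5, 89.8, 124.6]
wrist_force: [-0.5, 0.3, 0.0]
width: 0.0004
```

```bash
python3 - <<'E'
from h import *
st()
p,d=get_image('wrist');cv2.imwrite('pics/w4.png',p[:,:,::-1])
E
```

```text
9.3 [ 0.42562088 -0.01060732  0.14280748] [-39.51709085  89.83368466 124.55239192] F [-0.51638365  0.26321078  0.03855905] tcp fix 0.12153231070331047 -0.1501318336999436 [-17.50714886  17.04772412 102.97935203   0.11795336  60.10414107
  88.36446035]
```

View pics/w4.png

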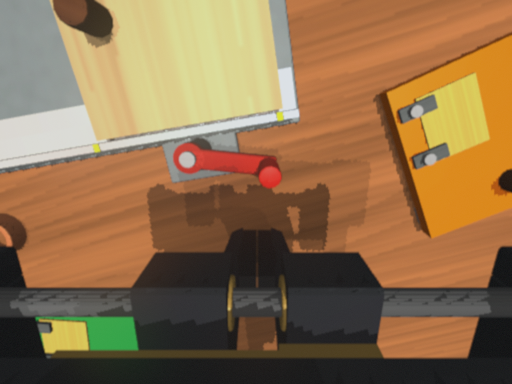

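Wrist view: knob at (270,177), pivot at (187,158), and the finger is below both, clear of the latch. The board's ends are level with the yellow marks at (96,148) and (281,116). I'll descend and sweep.

Call:
play_rows(rows=[[[0, 0, 0, -0.04, 0, 0, 0], [0, 0, 0, -0.06, 0, 0, 0], [0, 0, 0, -0.06, 0, 0, 0]]])

```text
time: 9.65
tool_pos: [0.4253, -0.0106, 0.0824]
orientation: [-36.3, 89.8, 127.7]
wrist_force: [0.3, -0.9, 0.5]
width: 0.0006
```

Call:
play_rows(rows=[[[0, 0.0053, -0.0063, 0, 0, 0, 5.3], [0, 0.0114, -0.0119, 0, 0, 0, 10.6], [0, 0.0182, -0.0166, 0, 0, 0, 15.9], [0, 0.0255, -0.0203, 0, 0, 0, 21.2], [0, 0.0333, -0.0231, 0, 0, 0, 26.5], [0, 0.0414, -0.0247, 0, 0, 0, 31.8], [0, 0.0496, -0.0253, 0, 0, 0, 37.1], [0, 0.0578, -0.0248, 0, 0, 0, 42.4]]])

```text
time: 10.45
tool_pos: [0.4844, -0.0358, 0.0852]
orientation: [-153.2, 89.9, 53.4]
wrist_force: [-1.1, 0.5, -0.6]
width: 0.0005
```

```bash
python3 - <<'E'
from h import *
st()
p,d=get_image('wrist');cv2.imwrite('pics/w5.png',p[:,:,::-1])
E
```

```text
10.45 [ 0.48444287 -0.03579308  0.08517759] [-153.15816286   89.92046891   53.37959023] F [-1.08688142  0.53535412 -0.6041357 ] tcp fix 0.1402180150662134 -0.08893384979883155 [-1.82613905e+01  2.70974510e+01  9.82577081e+01  9.25800082e-02
  5.46198263e+01  4.51472691e+01]
```

View pics/w5.png

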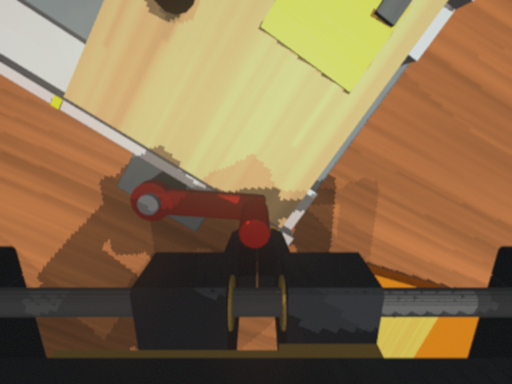

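The latch is moving along with the knob in front of the finger (256,233). I'll continue the arc.

Call:
play_rows(rows=[[[0, 0.0081, 0.0016, 0, 0, 0, 5.3], [0, 0.0159, 0.0042, 0, 0, 0, 10.6], [0, 0.0233, 0.0079, 0, 0, 0, 15.9], [0, 0.0301, 0.0125, 0, 0, 0, 21.2], [0, 0.0363, 0.018, 0, 0, 0, 26.5], [0, 0.0417, 0.0242, 0, 0, 0, 31.8], [0, 0.0462, 0.0311, 0, 0, 0, 37.1], [0, 0.0485, 0.0355, 0, 0, 0, 40]]])

```text
time: 11.3
tool_pos: [0.5328, 0.0, 0.085]
orientation: [81.7, 90.0, -31.9]
wrist_force: [-0.7, -0.3, -0.1]
width: 0.0003
```

Call:
play_rows(rows=[[[0, 0.001, 0.003, 0, 0, 0, 0], [0, 0.001, 0.003, 0, 0, 0, 0]]])

```text
time: 11.5
tool_pos: [0.5335, 0.0031, 0.0843]
orientation: [-129.2, 90.0, 117.0]
wrist_force: [-0.1, 0.0, -0.7]
width: 0.0004
```

```bash
python3 -c "
from h import *
st()"
```

```text
11.5 [0.53351738 0.00308601 0.08434804] [-129.16340311   89.96551485  116.97432241] F [-0.11086392  0.02584532 -0.65211669] tcp fix 0.09626632297700415 -0.04434529156477481 [-1.24033894e+01  3.08064933e+01  9.06654287e+01  3.12466126e-02
  5.85499603e+01  1.14425769e+01]
```

Call:
play_rows(rows=[[[0, 0.0005, 0.003, 0, 0, 0, 0], [0, 0.0005, 0.004, 0, 0, 0, 0], [0, 0.0005, 0.004, 0, 0, 0, 0]]])

```text
time: 11.8
tool_pos: [0.5337, 0.0065, 0.0835]
orientation: [-72.1, 89.9, 174.1]
wrist_force: [-1.5, -4.0, 2.5]
width: 0.0004
```

Call:
play_rows(rows=[[[0, 0.0005, 0.003, 0, 0, 0, 0], [0, 0.0005, 0.003, 0, 0, 0, 0]]])

```text
time: 12.0
tool_pos: [0.5339, 0.0071, 0.0835]
orientation: [-11.3, 89.7, -125.1]
wrist_force: [-6.5, -19.3, 5.1]
width: 0.0008
```

```bash
python3 -c "
from h import *
st();p,d=get_image('wrist');cv2.imwrite('pics/w6.png',p[:,:,::-1])"
```

```text
12.0 [0.53388386 0.00712075 0.08353254] [ -11.34257937   89.68318137 -125.12266788] F [ -6.46210073 -19.25148304   5.12354047] tcp fix 0.0922155989881937 -0.044416712163496956 [-11.81690171  30.95919414  90.53241776  -0.34076784  58.63418502
  12.14087635]
```

View pics/w6.png

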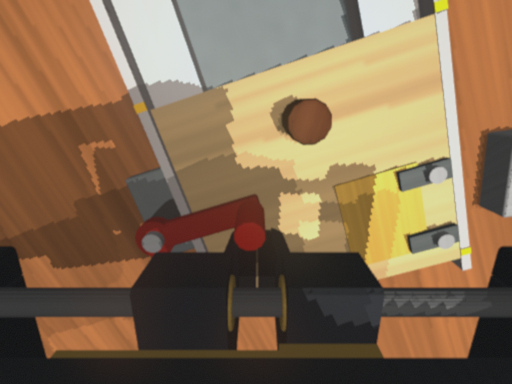

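End stop felt (19 N), and the arm lies square across the board. I'll back off along +x, rise clear and verify.

Call:
play_rows(rows=[[[0, -0.0005, -0.006, 0, 0, 0, 0], [0, -0.0022, -0.022, 0, 0, 0, 0], [0, -0.0022, -0.025, 0.02, 0, 0, 0], [0, -0.0022, -0.025, 0.07, 0, 0, 0], [0, -0.0022, -0.025, 0.12, 0, 0, 0], [0, -0.03, -0.06, 0.15, 0, 0, 0], [0, -0.06, -0.1, 0.15, 0, 0, 0], [0, -0.09, -0.14, 0.15, 0, 0, 0]]])

```text
time: 12.85
tool_pos: [0.4454, -0.1282, 0.2342]
orientation: [144.8, 90.0, 31.1]
wrist_force: [1.0, -1.2, 0.1]
width: 0.0005
```

Call:
play_rows(rows=[[[0, -0.02, -0.045, 0, 0, 0, 0], [0, -0.04, -0.09, 0, 0, 0, 0], [0, -0.04, -0.09, 0, 0, 0, 0], [0, -0.04, -0.09, 0, 0, 0, 0]]])

```text
time: 13.25
tool_pos: [0.4058, -0.218, 0.2331]
orientation: [-113.6, 89.9, 132.4]
wrist_force: [0.2, 0.2, -0.5]
width: 0.0005
```

```bash
python3 - <<'E'
from h import *
st()
c=get_calibration('top');t,d=get_image('top');sc,_=get_image('scene')
O=np.array([.588,.094,0]);y=np.radians(-96.2);fx=np.array([np.cos(y),np.sin(y),0]);fy=np.array([-fx[1],fx[0],0])
h=cv2.cvtColor(t,cv2.COLOR_RGB2HSV);m=((h[...,0]<6)|(h[...,0]>174))&(h[...,1]>150)&(h[...,2]>80)
v,u=np.nonzero(m);k=(u>235)&(u<275)&(v>180)&(v<220)
Q=ray(c,u[k],v[k],.065)-O;print(k.sum(),'red x',(Q@fx).min(),(Q@fx).max(),'y',(Q@fy).min(),(Q@fy).max())
vx,vy,_,_=cv2.fitLine(np.stack([Q@fx,Q@fy],1).astype(np.float32),cv2.DIST_HUBER,0,.001,.001).ravel();print('angle',np.arctan2(vy,vx)%np.pi)
P=cloud(c,d);X=(P-O)@fx;Y=(P-O)@fy
for x in(.02,.07,.12,.145):
  for yy in(-.06,.0,.05):
    k=(abs(X-x)<.008)&(abs(Y-yy)<.008);print(x,yy,np.median(P[k][:,2]).round(4))
t0=np.load('top0.npz')['p'];z=np.hstack([t0[110:230,110:310],t[110:230,110:310]])
cv2.imwrite('pics/end.png',cv2.resize(z,None,fx=2,fy=2,interpolation=cv2.INTER_CUBIC)[:,:,::-1])
E
```

```text
13.25 [ 0.40584482 -0.21803132  0.23308552] [-113.61277426   89.85811384  132.43975777] F [ 0.15313353  0.19031409 -0.49728306] tcp fix 0.32987888131191595 -0.14739056791603217 [-4.30281291e+01  1.39098416e+01  8.96342829e+01  1.15254202e-02
  7.65973182e+01 -1.90833464e+01]
46 red x 0.07113181380309763 0.08325494702131161 y -0.09536313900006203 -0.0390931354472749
angle 1.6337268
0.02 -0.06 0.0485
0.02 0.0 0.0482
0.02 0.05 0.0489
0.07 -0.06 0.0557
0.07 0.0 0.0471
0.07 0.05 0.047
0.12 -0.06 0.0448
0.12 0.0 0.0474
0.12 0.05 0.0509
0.145 -0.06 0.0478
0.145 0.0 0.0476
0.145 0.05 0.0473
```

```bash
python3 -c "
from bench import bot
print(bot.hand_in())"
```

```text
the job is handed in; nothing more can be done
None
```

I pushed the board home along its rails with the closed fingertips and swung the red latch square across it. I then backed the hand off and handed the job in at about 13 s of the 51 s allowed. The hand-in gives no verdict.

**Board:** I felt it stop at about 20 N where home was expected. Its top reads about 47.5 mm above the bench, down from 54 mm and against an expected 48 mm. Both ends were level with the yellow marks.

**First contact:** it came about 4 mm lower than I had commanded, close to the panel's lower edge. I checked a picture, backed off, raised the finger 6 mm and pushed again. The board was not lifted.

**Latch:** I felt the end stop at about 19 N. A coarse fit in the final top view gives about 1.63 rad against the nominal 1.571, which is within what those few pixels can resolve.

**At the end:** wrist force was near zero with the hand well clear. I felt no unexpected contact at any of the points where force was read.

**Not checked:** the before-and-after picture of the bench could not be viewed because the 12-picture limit was reached. That the bystanders did not move rests on the planned clearances and the force readings.

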